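Hang the spare hinge plumb and stand it in the tilt-out bin

TASK

Pinch the spare steel strap hinge by its barrel and lift it level, clear of its carton; then ease your grip so that its strap swings down to hang straight, and clamp it firmly again while it hangs. Lower it strap first to the bottom of the white tilt-out bin before letting go, so that it stays standing in there, and do not knock the ceramic candlestick.

Things in the scene. Friction and masses are not known exactly. Their poses are not given: they have to be found in the camera images.
- hinge_barrel (a point): Centre of the barrel of the loose folded steel strap hinge (220 g): 14 mm thick, 38 mm long along this frame's y, its 10 mm pin standing out 3 mm at each end; pinch the pin's ends (44 mm apart), fingers closing along y. The strap runs 150 mm towards -x. It lies flat on a fixed cardboard carton 30 mm high, barrel overhanging by 28 mm, 37 mm above the shelf. Hanging, this x axis points up.
- hinge_tip (a point): Free end of the hinge's strap (6 mm thick, 32 then 26 mm wide): 150 mm towards -x and 4 mm towards -z from hinge_barrel, same axes. A pinch of 30 N or more on the pin holds the strap level; at 5 to 8 N the pin turns between the pads without falling (3 N may drop it) and the strap swings down within 2 s.
- bin_in (a point): Centre of the inner floor, 6 mm above the shelf, of the fixed white plastic tilt-out bin, tipped open. z up, -x towards its sloping front. Pocket 80 mm wide along y; along x from -30 to +30 mm at the floor, about -54 to +30 mm at the mouth (front leans out 15 degrees). Front and side rims 90 mm above this point; back plate 130 mm wide, 104 mm above; walls 4 mm.
- candlestick_mid (a point): Loose white ceramic candlestick holder, a bystander: 105 mm tall, round foot 80 mm across, point on its axis 50 mm above its foot; z axis up.
Things that resemble listed ones, but are neither listed nor needed, are in the scene too. There is more than one size of the part that bears hinge_barrel; the job needs the largest.

How it is judged:
By the outcome, as a careful person would: the job done as asked, in the order asked, and still so for the second after the job is handed in, with the robot touching nothing.
It also fails if it takes over 56 s, if anything falls off the work surface, if the arm or the gripper's body presses on something with over 40 N, if the wrist force passes 120 N, or if a joint passes its speed limit or range.

ROBOT

A 7-joint arm with a two-finger parallel gripper is mounted at the origin on the work surface. World frame = base frame: x ahead of the robot, y to its left, z up, the work surface at z = 0. Lengths are in m, angles in rad, forces in N, time in s.
With the tool pointing down it reaches from about 0.425 to 0.875 m from the base axis. Payload 8.4 kg.
Tool frame: the origin (TCP) lies between the finger pads; the fingertips stand 8 mm ahead of it and the grasp point (between the pads) lies 11 mm behind it; z points along the fingers, y is the line along which they close (so a half turn about z gives the same grasp; the last joint's range is limited). The gripper opens to 87 mm and grips with 3 to 60 N. Pads are 19 mm wide; open, the fingers measure 117 mm over their backs; the gripper's body (75 mm by 190 mm) begins 51 mm behind the grasp point.
Start: joints at [1.022, 0.333, 0.04, 1.465, -0.013, 1.343, -0.059], TCP at [0.283, -0.585, 0.231] pointing down, gripper open.
Joint ranges: [-2.58, 2.58], [-0.38, 2.09], [-1.3, 1.39], [0.25, 2.4], [-1.5, 4.64], [0.08, 2.09], [-2.65, 2.65]. Speed limits (rad/s): [2.22, 2.22, 2.79, 2.79, 3.14, 3.14, 3.14].

INTERFACE

Orientations are given as [roll, pitch, yaw] about the fixed x, y, z axes, in that order (R = Rz(yaw) Ry(pitch) Rx(roll)).
In Python, from rig import ctrl gives the robot as it stands.
- The arm moves only by the shell command python3 -m inch 'ROWS'. ROWS is text: rows parted by semicolons, each of 7 numbers parted by spaces: the shift along the tool's x, y, z in mm, then the turn, a rotation vector about the tool's x, y, z in degrees, then the closure in counts, from 0 (fully open) to 255 (shut). A call has 1 to 20 rows; each row is the pose to reach, as a shift and turn from the pose commanded when the call began, along the tool's axes at that moment; what a row does not reach only later rows make up. A row lasts 1/10 s, in which the tool goes at most 50 mm and 8.59 degrees, less where a joint would pass 70% of its speed; a pose out of reach is approached as far as the arm can. A call with a gripper value outside its range is refused whole. The fingers move at their own pace and stop on an object; the grip force is fixed at half the most. Time passes only in rows, so rows that repeat a pose let the fingers close. It gives the time, the measured TCP pose, the force, the opening and the grip force at its end, in the units of the state.
- ctrl.get_obs(): the state, without advancing time (a new reading comes with each control period).
- ctrl.camera(name): name is "side" or "top"; returns the picture (420x560x3 uint8, red, green, blue); there is no depth.
- ctrl.calibration(name): a dict with "camera_matrix" (3x3 intrinsics, pixels), "camera_from_world" (4x4, takes a point from world to camera coordinates). Camera axes: x right, y down, z forward; pixel columns grow to the right and rows downward; lengths in m; the calibration is good to about 2 mm. A picture is of the moment at which its call begins. calibration takes no time and is no camera call.
- ctrl.hand_in(): hands the job in; it is judged then, once.
The state is a dict: "time_s": time; "joint_pos": joint angles; "qd": joint speeds; "effort": joint torques, N m; "position": TCP position; "ee_rot": TCP orientation; "ft_force": force on the tool from outside, world axes, zero at the start; "wrist_torque": the same for the moment, N m; "opening": opening from 0.0 (shut) to 1.0 (fully open); "finger_force": force on a finger pad.
Only numpy, scipy, OpenCV 4.12 (cv2) and the standard library are available. Lean on these libraries where they do the work, as an engineer would, in place of code of your own. Each camera call takes 0.05 s, during which the arm holds its last target. There are 200 camera calls.

## Working session

There is one attempt and no reset: what is moved stays moved. The work goes in short steps, Python scripts to look and compute and a shell command to move; the robot and the scene stay as the last step left them, time stands still between calls to the robot, and variables do not carry over. Pictures are saved under pics/ and viewed, at most 10 in all, crops included, and the job is handed in when it is done.

```bash
ls; mkdir -p pics; python3 - <<'E'
from rig import ctrl
import cv2
for n in("side","top"):
    cv2.imwrite(f"pics/{n}0.png",ctrl.camera(n)[:,:,::-1])
    c=ctrl.calibration(n);print(n,c["camera_matrix"],c["camera_from_world"])
o=ctrl.get_obs();print(o)
E
```

```text
pics
side [[415.54734995   0.         277.6600524 ]
 [  0.         415.54734995 213.48431133]
 [  0.           0.           1.        ]] [[-0.9875681  -0.15640207  0.01573641  0.49583766]
 [-0.08949296  0.47711983 -0.8742698   0.07141958]
 [ 0.12922945 -0.86480926 -0.48518521  0.84249435]
 [ 0.          0.          0.          1.        ]]
top [[384.85801793   0.         283.07115167]
 [  0.         384.85801793 211.87981081]
 [  0.           0.           1.        ]] [[ 0.02226615 -0.99906896  0.03695184  0.03841067]
 [-0.9861283  -0.02802875 -0.16360125  0.48960642]
 [ 0.16448464 -0.03279648 -0.98583426  0.88342123]
 [ 0.          0.          0.          1.        ]]
{'time_s': 0.1, 'joint_pos': array([ 1.02179421,  0.33384604,  0.03987898,  1.46617936, -0.0133926 ,
        1.34332683, -0.05853121]), 'qd': array([-0.00063704, -0.00229356, -0.00038769, -0.00158987, -0.0001656 ,
        0.00073813,  0.00171183]), 'effort': array([ 5.71465236e-03, -6.57804680e+01,  1.34137508e+00, -4.04706717e+01,
       -5.96127869e-02,  4.08938492e-02,  7.65148593e-05]), 'position': array([ 0.28239964, -0.58498034,  0.22974626]), 'ee_rot': array([-3.14010294e+00,  1.08684405e-04,  4.49751743e-01]), 'ft_force': array([-0.55654011, -0.07796911, -0.40980911]), 'wrist_torque': array([ 0.00788691,  0.00913113, -0.01083939]), 'finger_force': 0.0, 'opening': 0.9986306230063152}
```

View pics/top0.png

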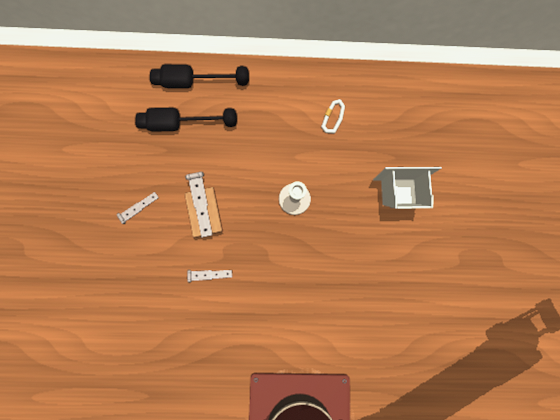

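View pics/side0.png

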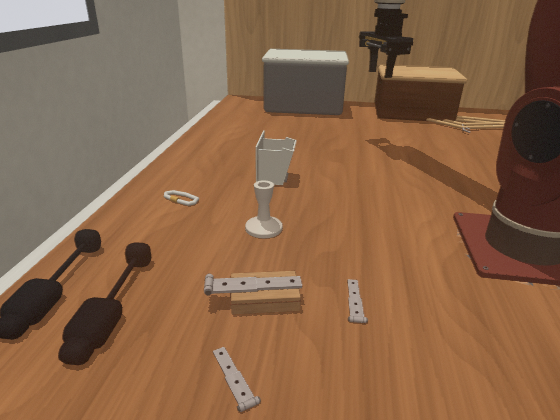

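The top view shows the large hinge on its carton, with its barrel near (195,176) and tip near (205,236). The candlestick is near (295,198) and the bin near (408,190). The side view agrees: barrel (209,284), tip (300,284), bin (275,160). Next I'll refine these with masks and zoomed crops.

```bash
cat >h.py <<'E'
import numpy as np,cv2
from rig import ctrl
from scipy.spatial.transform import Rotation as R
def cal(n):
    c=ctrl.calibration(n);return np.array(c["camera_matrix"]),np.array(c["camera_from_world"])
def ray(n,uv):
    K,T=cal(n);d=T[:3,:3].T@np.linalg.solve(K,[*uv,1]);return -T[:3,:3].T@T[:3,3],d
def plane(n,uv,z):
    c,d=ray(n,uv);return c+d*(z-c[2])/d[2]
def tri(a,b):
    P=[cal(n)[0]@cal(n)[1][:3] for n in("top","side")]
    X=cv2.triangulatePoints(P[0],P[1],np.array(a,float).reshape(2,1),np.array(b,float).reshape(2,1))
    return (X[:3]/X[3]).ravel()
def proj(n,p):
    K,T=cal(n);q=K@(T[:3,:3]@p+T[:3,3]);return q[:2]/q[2]
E
python3 - <<'E'
from h import *
t=cv2.imread("pics/top0.png");s=cv2.imread("pics/side0.png")
for n,im,(u0,u1,v0,v1) in(("top",t,(182,224,168,244)),("side",s,(198,308,265,305))):
    h=cv2.cvtColor(im,cv2.COLOR_BGR2HSV)
    m=((h[...,1]<70)&(h[...,2]>90)).astype(np.uint8);k=np.zeros_like(m);k[v0:v1,u0:u1]=m[v0:v1,u0:u1]
    c=max(cv2.findContours(k,0,1)[0],key=cv2.contourArea);b=cv2.boxPoints(cv2.minAreaRect(c));print(n,b.round(1).tolist())
    for p in b:print(plane(n,p,.037).round(4))
f=lambda im,u,v,w,h,k:cv2.resize(im[v:v+h,u:u+w],None,fx=k,fy=k,interpolation=cv2.INTER_CUBIC)
o=np.zeros((600,800,3),np.uint8)
a=f(t,180,165,50,80,5);o[:400,:250]=a
a=f(t,365,160,80,56,6);o[:336,260:740]=a
a=f(s,200,265,110,50,4);o[400:600,:440]=a
a=f(s,245,125,60,65,4);o[340:600,450:690]=a
cv2.imwrite("pics/z.png",o)
E
```

```text
top [[185.3000030517578, 174.5], [202.39999389648438, 171.10000610351562], [215.10000610351562, 234.39999389648438], [198.0, 237.8000030517578]]
[0.5738 0.2895 0.037 ]
[0.5837 0.2489 0.037 ]
[0.4304 0.2105 0.037 ]
[0.4212 0.2502 0.037 ]
side [[203.89999389648438, 292.79998779296875], [204.3000030517578, 273.79998779296875], [301.20001220703125, 276.1000061035156], [300.79998779296875, 295.0]]
[0.5743 0.2864 0.037 ]
[0.5886 0.2396 0.037 ]
[0.4285 0.217  0.037 ]
[0.424  0.2651 0.037 ]
```

View pics/z.png

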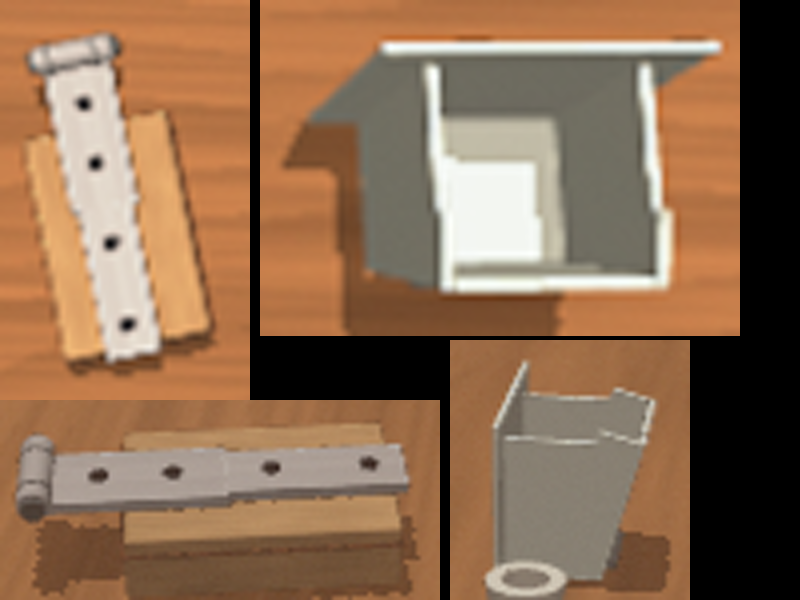

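The crop shows the barrel centre at top (194.5,174.8) and side (208.4,284.1), and the tip at top (206,236). The bin's back plate top edge runs (384.9,167.6) to (441.2,167.4). Its front rim outer corners are (394.6,207.6) and (432.6,207.6).

```bash
python3 - <<'E'
from h import *
b=tri((194.5,174.8),(208.4,284.1));bp=plane("top",(194.5,174.8),.037+.004);t=plane("top",(206,236),.036)
print("barrel",b,bp,"tip",t,"yaw",np.arctan2(*(bp-t)[1::-1]),np.linalg.norm(bp-t))
l,r=plane("top",(185.6,176.4),.037),plane("top",(204.2,173.9),.037);print("pin",l,r,np.linalg.norm(l-r))
A,B=plane("top",(384.9,167.6),.110),plane("top",(441.2,167.4),.110);print("back",A,B,np.linalg.norm(A-B))
C,D=plane("top",(394.6,207.6),.096),plane("top",(432.6,207.6),.096);print("front",C,D,np.linalg.norm(C-D))
print("cand",plane("top",(295,198),.01),plane("top",(297,188),.1))
o=ctrl.get_obs();Rt=R.from_euler('xyz',o["ee_rot"]);p=o["position"]
print(Rt.inv().apply(np.array([bp[0],bp[1],.25])-p)*1000)
E
```

```text
barrel [0.57310476 0.26695193 0.03917606] [0.57282814 0.26660872 0.041     ] tip [0.42607289 0.23176174 0.036     ] yaw 0.23313212936888847 0.1509185709867294
pin [0.56919975 0.28853743 0.037     ] [0.57686437 0.2442231  0.037     ] 0.044972285109833414
back [ 0.58560121 -0.17671967  0.11      ] [ 0.5903629  -0.30712269  0.11      ] 0.13048993149643778
front [ 0.49617919 -0.20132853  0.096     ] [ 0.49871479 -0.28922878  0.096     ] 0.08793681176612071
cand [0.52934985 0.02083209 0.01      ] [0.53412953 0.02246175 0.1       ]
[ 631.76616471 -640.67094072  -19.36801506]
```

```bash
python3 -m inch '20 -20 0 0 0 1 0;50 -50 -5 0 0 3 0;80 -80 -10 0 0 4 0;115 -115 -15 0 0 5 0;150 -150 -19 0 0 6 0;185 -185 -19 0 0 7 0;220 -222 -19 0 0 8 0;255 -258 -19 0 0 9 0;290 -293 -19 0 0 10 0;325 -328 -19 0 0 11 0;360 -364 -19 0 0 12 0;395 -400 -19 0 0 12.9 0;430 -435 -19 0 0 12.9 0;465 -470 -19 0 0 12.9 0;500 -506 -19 0 0 12.9 0;535 -541 -19 0 0 12.9 0;570 -577 -19 0 0 12.9 0;600 -608 -19 0 0 12.9 0;620 -629 -19 0 0 12.9 0;632 -641 -19 0 0 12.9 0'
python3 - <<'E'
from h import *
o=ctrl.get_obs();print(o["position"],o["ee_rot"],o["joint_pos"],o["ft_force"])
E
```

```text
time_s: 2.1
position: [0.5725, 0.2698, 0.2487]
ee_rot: [-3.14, 0.001, 0.228]
ft_force: [-0.3, 0.7, 0.5]
opening: 0.994
finger_force: 0.0
[0.57253407 0.26978056 0.24868457] [-3.14020426e+00  1.47538259e-03  2.27596189e-01] [ 0.00867182  0.36775853 -0.67930459  1.45250615  0.22924972  1.40309248
 -2.01939418] [-0.25872869  0.73550438  0.52626458]
```

```bash
python3 -m inch '0 0 25 0 0 0 0;0 0 60 0 0 0 0;0 0 100 0 0 0 0;0 0 130 0 0 0 0;0 0 150 0 0 0 0;0 0 160 0 0 0 0;0 0 160 0 0 0 0;0 0 160 0 0 0 0'
python3 - <<'E'
from h import *
o=ctrl.get_obs();p=o["position"];print(p,o["ee_rot"])
Rt=R.from_euler('xyz',o["ee_rot"])
t=ctrl.camera("top")[:,:,::-1].copy();s=ctrl.camera("side")[:,:,::-1].copy()
for z in(.008,.0):
  for y in(-.022,.022):print(proj("side",p+Rt.apply([0,y,z])),end=' ')
a=cv2.resize(t[140:250,150:260],None,fx=3.6,fy=3.6,interpolation=2);b=cv2.resize(s[200:320,150:320],None,fx=2.3,fy=2.3,interpolation=2)
o=np.zeros((400,800,3),np.uint8);o[:396,:396]=a;o[:276,400:791]=b;cv2.imwrite("pics/z2.png",o)
E
```

```text
time_s: 2.9
position: [0.5735, 0.267, 0.0905]
ee_rot: [-3.141, -0.001, 0.225]
ft_force: [-0.2, -0.8, 1.1]
opening: 0.997
finger_force: 0.0
[0.57349163 0.26703858 0.09052995] [-3.14122447e+00 -9.84201418e-04  2.24625543e-01]
[205.01432582 270.54429975] [207.3505524  253.91918629] [204.65090212 266.23024614] [207.02193627 249.75802602]
```

View pics/z2.png

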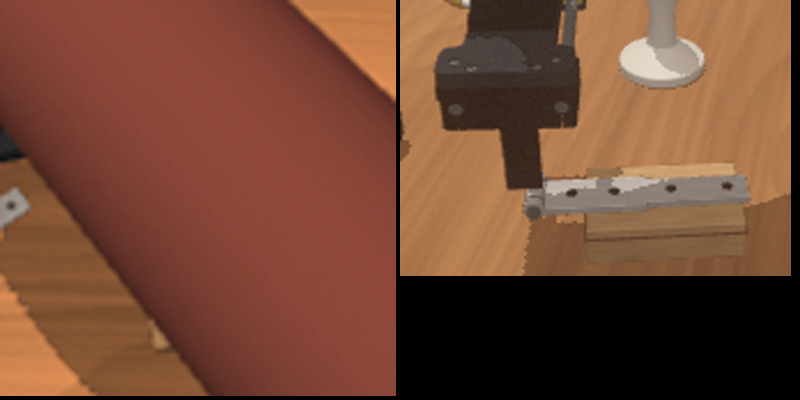

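The side crop shows the near finger directly over the barrel (finger centre column about 204, barrel about 208, matching the projection). I'll descend and close.

```bash
python3 -m inch '0 0 20 0 0 0 0;0 0 45 0 0 0 0;0 0 60 0 0 0 0;0 0 64 0 0 0 0;0 0 64 0 0 0 0;0 0 64 0 0 0 60;0 0 64 0 0 0 100;0 0 64 0 0 0 110;0 0 64 0 0 0 110;0 0 64 0 0 0 110'; python3 -m inch '0 0 0 0 0 0 180;0 0 0 0 0 0 180;0 0 0 0 0 0 180;0 0 0 0 0 0 180;0 0 0 0 0 0 180'
```

```text
time_s: 4.0
position: [0.5731, 0.2667, 0.0258]
ee_rot: [-3.142, -0.0, 0.225]
ft_force: [0.1, 0.3, 0.3]
opening: 0.64
finger_force: 0.0
time_s: 4.5
position: [0.5731, 0.2666, 0.0256]
ee_rot: [3.142, -0.0, 0.225]
ft_force: [-0.0, -0.2, 0.4]
opening: 0.495
finger_force: 30.0
```

```bash
python3 -m inch '0 0 -2 0 0 0 200;0 0 -5 0 0 0 200;0 0 -9 0 0 0 200;0 0 -14 0 0 0 200;0 0 -20 0 0 0 200;0 0 -27 0 0 0 200;0 0 -35 0 0 0 200;0 0 -44 0 0 0 200;0 0 -54 0 0 0 200;0 0 -65 0 0 0 200;0 0 -77 0 0 0 200;0 0 -89 0 0 0 200;0 0 -101 0 0 0 200;0 0 -113 0 0 0 200;0 0 -125 0 0 0 200;0 0 -137 0 0 0 200;0 0 -149 0 0 0 200;0 0 -161 0 0 0 200;0 0 -173 0 0 0 200;0 0 -185 0 0 0 200'; python3 -m inch '0 0 -12 0 0 0 200;0 0 -24 0 0 0 200;0 0 -36 0 0 0 200;0 0 -48 0 0 0 200;0 0 -60 0 0 0 200;0 0 -72 0 0 0 200;0 0 -82 0 0 0 200;0 0 -90 0 0 0 200;0 0 -96 0 0 0 200;0 0 -100 0 0 0 200;0 0 -102 0 0 0 200;0 0 -102 0 0 0 200;0 0 -102 0 0 0 200;0 0 -102 0 0 0 200'
python3 - <<'E'
from h import *
s=ctrl.camera("side")[:,:,::-1];cv2.imwrite("pics/z3.png",s[0:340,100:400])
o=ctrl.get_obs();print(o["wrist_torque"],o["position"],proj("side",o["position"]+[0,0,.011]))
E
```

```text
time_s: 6.5
position: [0.573, 0.2667, 0.2116]
ee_rot: [-3.142, 0.0, 0.225]
ft_force: [0.3, 0.1, -2.3]
opening: 0.495
finger_force: 30.0
time_s: 7.9
position: [0.5729, 0.2666, 0.3122]
ee_rot: [3.141, 0.001, 0.225]
ft_force: [0.7, 0.4, -2.3]
opening: 0.496
finger_force: 30.0
[ 0.03551717 -0.09856497  0.00203996] [0.57295879 0.26659795 0.31220919] [193.94156412 107.29040345]
```

View pics/z3.png

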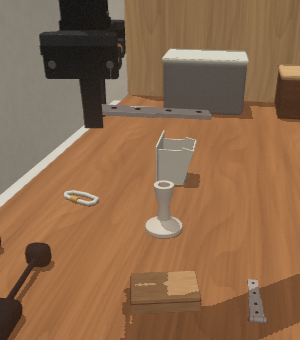

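The hinge is held level: it spans roughly (200,110) to (310,115) in the full side image, clear of the carton. Next I'll find how force depends on counts, easing from the tight side.

```bash
for c in 1; do python3 -m inch '0 0 0 0 0 0 150;0 0 0 0 0 0 150' | grep -E 'open|finger'; python3 -m inch '0 0 0 0 0 0 140;0 0 0 0 0 0 140'| grep -E 'open|finger'; python3 -m inch '0 0 0 0 0 0 136;0 0 0 0 0 0 136'| grep -E 'open|finger'; done
```

```text
opening: 0.499
finger_force: 30.0
opening: 0.494
finger_force: 30.0
opening: 0.494
finger_force: 30.0
```

```bash
python3 -m inch '0 0 0 0 0 0 134;0 0 0 0 0 0 134' | grep -E 'open|finger'; python3 -m inch '0 0 0 0 0 0 132;0 0 0 0 0 0 132'| grep -E 'open|finger'
```

```text
opening: 0.496
finger_force: 30.0
opening: 0.492
finger_force: 30.0
```

```bash
python3 -m inch '0 0 0 0 0 0 131;0 0 0 0 0 0 131' | grep -E 'open|finger'
```

```text
opening: 0.496
finger_force: 30.0
```

```bash
python3 -m inch '0 0 0 0 0 0 130;0 0 0 0 0 0 130' | grep -E 'open|finger'
```

```text
opening: 0.494
finger_force: 24.7
```

```bash
python3 -m inch '0 0 0 0 0 0 129;0 0 0 0 0 0 129' | grep -E 'open|finger'
```

```text
opening: 0.499
finger_force: 18.2
```

```bash
python3 -m inch '0 0 0 0 0 0 128;0 0 0 0 0 0 128' | grep -E 'open|finger'
```

```text
opening: 0.504
finger_force: 12.6
```

```bash
python3 -m inch '0 0 0 0 0 0 127;0 0 0 0 0 0 127;0 0 0 0 0 0 127' | grep -E 'open|finger'; python3 - <<'E'
from h import *
s=ctrl.camera("side")[:,:,::-1];cv2.imwrite("pics/z4.png",s[0:340,100:400]);o=ctrl.get_obs();print(o["wrist_torque"],o["ft_force"],o["finger_force"])
E
```

```text
opening: 0.501
finger_force: 6.1
[0.01326163 0.0328809  0.02988947] [-1.28508088  0.34647214 -2.05466939] 6.027825877536088
```

6.1 N is inside the window, and the torque shows the strap is swinging. I'll wait for it to settle, then look.

```bash
python3 -m inch '0 0 0 0 0 0 127;0 0 0 0 0 0 127;0 0 0 0 0 0 127;0 0 0 0 0 0 127;0 0 0 0 0 0 127;0 0 0 0 0 0 127;0 0 0 0 0 0 127;0 0 0 0 0 0 127;0 0 0 0 0 0 127;0 0 0 0 0 0 127;0 0 0 0 0 0 127;0 0 0 0 0 0 127;0 0 0 0 0 0 127;0 0 0 0 0 0 127;0 0 0 0 0 0 127;0 0 0 0 0 0 127;0 0 0 0 0 0 127;0 0 0 0 0 0 127;0 0 0 0 0 0 127;0 0 0 0 0 0 127'; python3 - <<'E'
from h import *
s=ctrl.camera("side")[:,:,::-1];cv2.imwrite("pics/z5.png",cv2.resize(s[60:310,100:300],None,fx=2,fy=2));o=ctrl.get_obs();print(o["wrist_torque"],o["ft_force"],o["finger_force"])
p=o["position"]+[0,0,.011];print(proj("side",p),proj("side",p-[0,0,.15]))
E
```

```text
time_s: 12.1
position: [0.573, 0.2667, 0.3126]
ee_rot: [3.142, -0.0, 0.225]
ft_force: [-0.0, -0.9, -2.2]
opening: 0.5
finger_force: 6.0
[ 0.0652401   0.05220864 -0.00016898] [ 0.57975425  0.12621333 -2.97538316] 6.005442047026008
[193.82003479 107.03417313] [202.33081089 210.48077932]
```

View pics/z5.png

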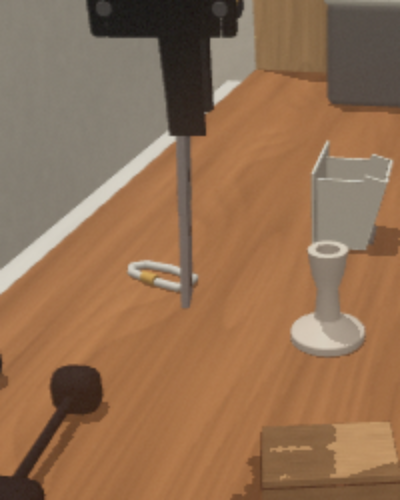

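The strap hangs from about (191,129) to (192.5,212.5). That's near plumb, perhaps a few degrees toward +x, so I'll quantify it.

```bash
cat >tilt.py <<'E'
from h import *
def run():
    s=ctrl.camera("side")[:,:,::-1];o=ctrl.get_obs();p=o["position"]+[0,0,.011]
    h=cv2.cvtColor(np.ascontiguousarray(s),cv2.COLOR_BGR2HSV)
    q=proj("side",p);pts=[]
    c,_=ray("side",q);a=o["ee_rot"][2];nrm=np.array([-np.sin(a),np.cos(a),0])
    for z in np.linspace(.04,.14,21):
        u,v=proj("side",p-[0,0,z]);v=int(round(v));u=int(u)
        k=[x for x in range(u-25,u+20) if h[v,x,1]<75 and h[v,x,2]>60]
        if k:
            cc,d=ray("side",(np.mean(k),v));X=cc+d*((p-cc)@nrm)/(d@nrm)-p
            pts.append((X[:2]@[np.cos(a),np.sin(a)],X[2],len(k)))
    P=np.array(pts);f=np.polyfit(P[:,1],P[:,0],1);print("n",len(P),"width",np.median(P[:,2]),"lean deg(+:tip to +x)",-np.degrees(np.arctan(f[0])),"offset at pin mm",f[1]*1e3, o["finger_force"])
run()
E
python3 tilt.py; python3 -m inch '0 0 0 0 0 0 127;0 0 0 0 0 0 127;0 0 0 0 0 0 127' |grep finger; python3 tilt.py
```

```text
n 21 width 6.0 lean deg(+:tip to +x) 3.7475963185409555 offset at pin mm 6.344702423724939 6.005715513601899
finger_force: 6.0
n 21 width 6.0 lean deg(+:tip to +x) 3.65720497389155 offset at pin mm 6.487493975693309 6.005612800363451
```

```bash
python3 -m inch '0 0 0 0 0 0 150;0 0 0 0 0 0 200;0 0 0 0 0 0 200;0 0 0 0 0 0 200;0 0 0 0 0 0 200;0 0 0 0 0 0 200'; python3 tilt.py; python3 -m inch '-1 4 0 0 0 0 200;-4 17 0 0 0 0.4 200;-9 37 0 0 0 0.8 200;-15 63 0 0 0 1.4 200;-22 93 0 0 0 2 200;-30 129 0 0 0 2.8 200;-39 167 0 0 0 3.6 200;-48 207 0 0 0 4.5 200;-58 248 0 0 0 5.4 200;-67 290 0 0 0 6.3 200;-76 330 0 0 0 7.2 200;-85 368 0 0 0 8 200;-93 404 0 0 0 8.8 200;-101 434 0 0 0 9.4 200;-106 460 0 0 0 10 200;-111 480 0 0 0 10.4 200;-114 493 0 0 0 10.7 200;-115 497 0 0 0 10.8 200;-115 497 0 0 0 10.8 200;-115 497 0 0 0 10.8 200'
python3 - <<'E'
from h import *
o=ctrl.get_obs();Rn=R.from_euler('xyz',o["ee_rot"]);p=o["position"];print(o["joint_pos"],o["wrist_torque"])
T=R.from_euler('xyz',[np.pi,0,.036])*R.from_euler('y',-8,degrees=True)
for z in (.323,.175,.156):
    g=np.array([.572,-.243,z]);t=g+T.as_matrix()[:,2]*.011
    print(z,Rn.inv().apply(t-p)*1e3,np.degrees((Rn.inv()*T).as_rotvec()))
s=ctrl.camera("side")[:,:,::-1];t=ctrl.camera("top")[:,:,::-1]
a=np.zeros((600,800,3),np.uint8);a[:600,:400]=cv2.resize(s[30:230,210:343],(400,600));a[:300,400:]=cv2.resize(t[110:260,310:510],(400,300));cv2.imwrite("pics/z6.png",a)
E
```

```text
time_s: 13.15
position: [0.5731, 0.2667, 0.3126]
ee_rot: [-3.142, -0.0, 0.225]
ft_force: [0.5, 0.2, -1.7]
opening: 0.496
finger_force: 30.0
n 21 width 6.0 lean deg(+:tip to +x) 3.678321208321943 offset at pin mm 6.477002557195844 29.999758545309305
time_s: 15.2
position: [0.572, -0.2419, 0.3127]
ee_rot: [-3.141, -0.0, 0.038]
ft_force: [-0.1, 0.4, -1.0]
opening: 0.498
finger_force: 30.0
[ 0.63625528  0.27363966 -0.38927134  1.39153165  0.10228804  1.49633211
 -1.28016814] [ 0.06012753 -0.01105999  0.02916933]
0.323 [-1.58224143  1.12938603  0.55662249] [-0.03087692 -8.01500761  0.12528522]
0.175 [ -1.62112539   1.23139944 148.55658223] [-0.03087692 -8.01500761  0.12528522]
0.156 [ -1.62611725   1.24449576 167.55657706] [-0.03087692 -8.01500761  0.12528522]
```

View pics/z6.png

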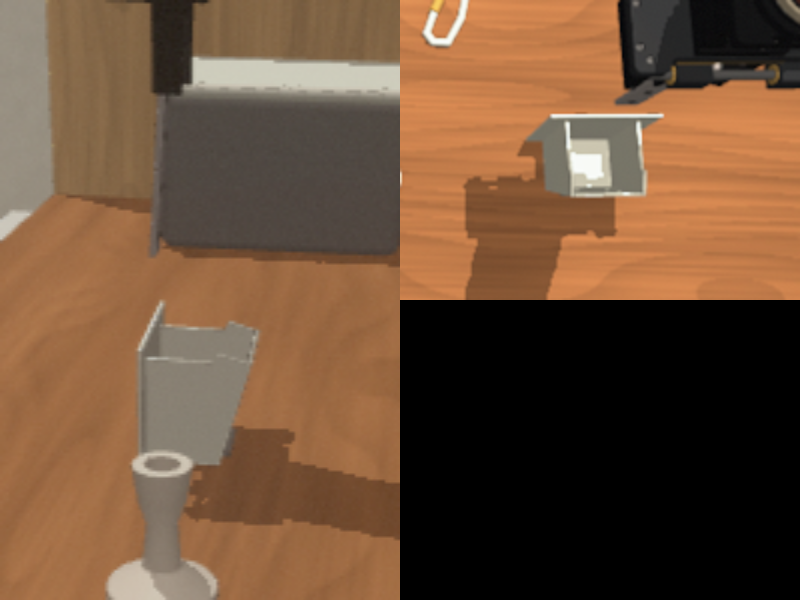

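In the side crop the strap hangs above the bin, slightly behind its mouth. In the top view the tip is near px (424,159). I'll tilt 8° so it leans back when placed, then check the tip in the top view.

```bash
python3 -m inch '0 0 0 0 -1 0 200;-1 1 0 0 -2 0 200;-2 1 0 0 -3.5 0 200;-2 1 0 0 -5 0 200;-2 1 0 0 -6.5 0 200;-2 1 0 0 -7.5 0 200;-2 1 0 0 -8 0 200;-2 1 0 0 -8 0 200;-2 1 0 0 -8 0 200'; python3 - <<'E'
from h import *
o=ctrl.get_obs();Rn=R.from_euler('xyz',o["ee_rot"]);p=o["position"];M=Rn.as_matrix()
g=p-.011*M[:,2];a=np.radians(4.3);tip=g+np.array([-.15*np.sin(a)+.004,0,-.15*np.cos(a)])
print("pin",g,"tip est",tip,"top px",proj("top",tip),"side px",proj("side",tip))
print("down 130 world in tool:",Rn.inv().apply([0,0,-130]), "x+1:",Rn.inv().apply([1,0,0]))
s=ctrl.camera("side")[:,:,::-1];t=ctrl.camera("top")[:,:,::-1]
a=np.zeros((600,800,3),np.uint8);a[:600,:400]=cv2.resize(s[30:230,210:343],(400,600));a[:400,400:]=cv2.resize(t[140:220,370:450],(400,400));cv2.imwrite("pics/z7.png",a)
E
```

```text
time_s: 16.2
position: [0.5697, -0.2446, 0.3125]
ee_rot: [-3.142, 0.139, 0.036]
ft_force: [-0.3, -0.3, -2.4]
opening: 0.494
finger_force: 30.0
pin [ 0.57123417 -0.24451646  0.32343874] tip est [ 0.56398736 -0.24451646  0.17386097] top px [425.91474298 170.14259909] side px [269.62423724 114.74057483]
down 130 world in tool: [1.80691945e+01 8.42810079e-03 1.28738122e+02] x+1: [ 0.9896492   0.03605062 -0.13890577]
```

View pics/z7.png

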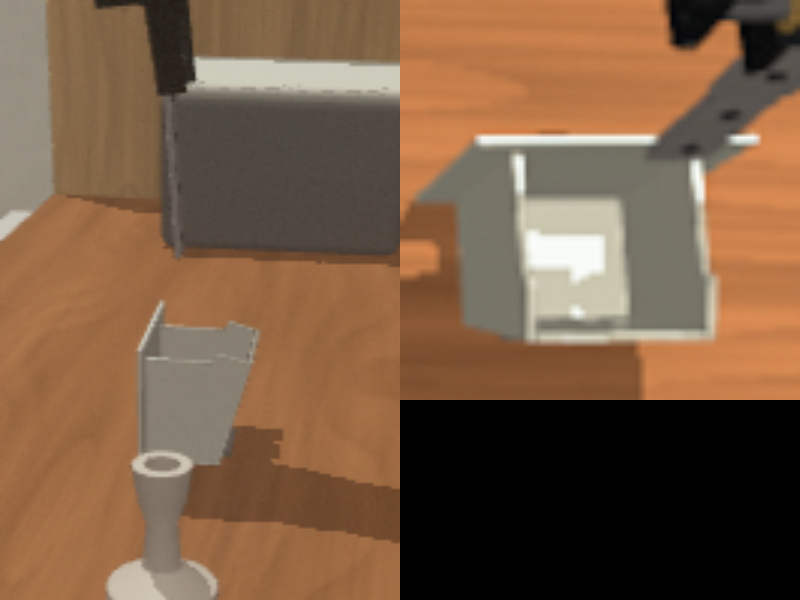

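The tip matches the prediction to about 4 mm (top (423.5,171.6), side (269.3,115.7)) and will drop inside the pocket. Descending.

```bash
python3 -m inch '0.6 0 4 0 0 0 200;1.4 0 10 0 0 0 200;2.5 0 18 0 0 0 200;4 0 28 0 0 0 200;5.3 0 38 0 0 0 200;6.7 0 48 0 0 0 200;8.1 0 58 0 0 0 200;9.5 0 68 0 0 0 200;10.9 0 78 0 0 0 200;12.3 0 88 0 0 0 200;13.7 0 98 0 0 0 200;15.1 0 108 0 0 0 200;16.5 0 118 0 0 0 200;17.6 0 126 0 0 0 200;18.8 0 134 0 0 0 200;19.6 0 140 0 0 0 200;20.3 0 145 0 0 0 200;21 0 150 0 0 0 200;21 0 150 0 0 0 200;21 0 150 0 0 0 200' && python3 -m inch '1 0 0 0 0 0 200;3 0 0 0 0 0 200;5 0 0 0 0 0 200;5 0 -0.7 0 0 0 200;5 0 0 0 0 0 200'
```

```text
time_s: 18.3
position: [0.5697, -0.2446, 0.1612]
ee_rot: [-3.142, 0.139, 0.036]
ft_force: [-0.5, 0.8, -1.6]
opening: 0.496
finger_force: 30.0
time_s: 18.8
position: [0.5747, -0.2443, 0.1605]
ee_rot: [-3.142, 0.139, 0.036]
ft_force: [0.6, 1.1, -2.7]
opening: 0.494
finger_force: 30.0
```

```bash
python3 -m inch '0.4 0 3 0 0 0 200;1 0 7 0 0 0 200;1.4 0 10 0 0 0 200;1.7 0 12 0 0 0 200;1.7 0 12 0 0 0 200' |grep -E 'pos|ft'; python3 -m inch '0.1 0 1 0 0 0 200;0.3 0 2 0 0 0 200;0.3 0 2 0 0 0 200'|grep -E 'pos|ft'
```

```text
position: [0.5743, -0.2443, 0.1478]
ft_force: [0.1, -0.4, -2.6]
position: [0.5746, -0.2443, 0.1462]
ft_force: [-0.4, 0.1, -2.2]
```

```bash
python3 -m inch '0.1 0 0.5 0 0 0 200;0.1 0 1 0 0 0 200;0.1 0 1 0 0 0 200'|grep -E 'pos|ft'
```

```text
position: [0.575, -0.2444, 0.146]
ft_force: [-0.5, -0.2, 4.7]
```

Floor contact registers (+4.7 N). Release gently, then retreat.

```bash
python3 -m inch '0 0 0 0 0 0 128;0 0 0 0 0 0 126;0 0 0 0 0 0 124;0 0 0 0 0 0 122;0 0 0 0 0 0 118;0 0 0 0 0 0 110;0 0 0 0 0 0 95;0 0 0 0 0 0 75;0 0 0 0 0 0 60;0 0 0 0 0 0 50;0 0 0 0 0 0 50'; python3 - <<'E'
from h import *
s=ctrl.camera("side")[:,:,::-1];cv2.imwrite("pics/z8.png",cv2.resize(s[80:230,210:310],None,fx=4,fy=4))
E
```

```text
time_s: 21.0
position: [0.5745, -0.2443, 0.1453]
ee_rot: [-3.142, 0.14, 0.036]
ft_force: [-0.6, 0.4, 0.4]
opening: 0.789
finger_force: 0.0
```

View pics/z8.png

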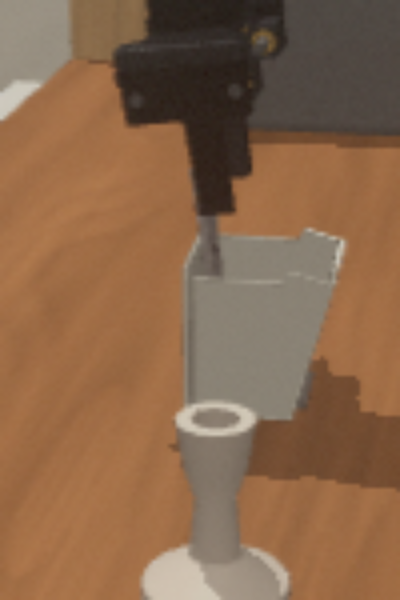

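The strap stands in the bin against the back plate, with its upper part visible at crop (208,240) and nothing gripping it. I'll retreat upward along the fingers.

```bash
python3 -m inch '0 0 -4 0 0 0 40;0 0 -12 0 0 0 40;0 0 -24 0 0 0 40;0 0 -40 0 0 0 40;0 0 -60 0 0 0 40;0 0 -85 0 0 0 40;0 0 -115 0 0 0 40;0 0 -140 0 0 0 40;0 0 -155 0 0 0 40;0 0 -160 0 0 0 40;0 0 -160 0 0 0 40;0 0 -160 0 0 0 40;0 0 -160 0 0 0 40;0 0 -160 0 0 0 40;0 0 -160 0 0 0 40'; python3 - <<'E'
from h import *
s=ctrl.camera("side")[:,:,::-1];cv2.imwrite("pics/z9.png",cv2.resize(s[80:260,190:340],None,fx=3,fy=3))
E
```

```text
time_s: 22.55
position: [0.5966, -0.2436, 0.3032]
ee_rot: [-3.141, 0.14, 0.036]
ft_force: [-0.5, -0.1, -1.1]
opening: 0.842
finger_force: 0.0
```

View pics/z9.png

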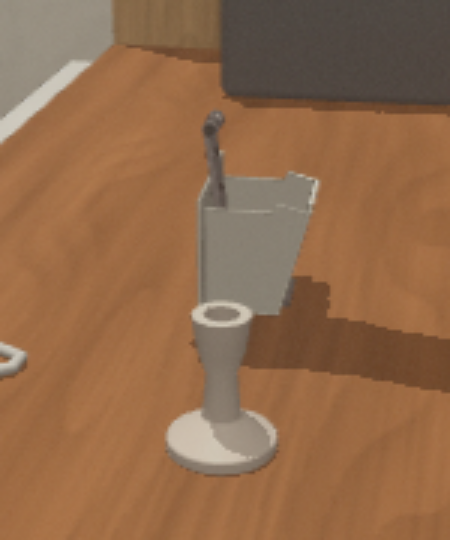

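The hinge stands in the bin, barrel up at crop (213,122), leaning on the back plate. The candlestick is undisturbed and the gripper is clear.

```bash
python3 -c "
from rig import ctrl
print(ctrl.hand_in())"
```

```text
the job is handed in; nothing more can be done
None
```

The job is handed in at about 22.6 s: the hinge was lifted level, swung down to hang within about 4° of straight, re-clamped at 30 N, lowered to the bin floor and released, and it stands leaning on the back plate with the candlestick untouched.

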